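# Strip the plate fixture and stand the plates to drain

## Task

Strip the three studs of the fixture one part at a time: first put all the hand nuts into the steel parts tray, then all the washers, leaving what lies below them on the studs meanwhile. Then lift off every test plate and stand it upright on one of its short end edges on the white pad, the plates free of one another, ready for weighing. Leave the loose bottle, vials, weight and stopper alone.

Things in the scene. Friction and masses are not known exactly. Their poses are not given: they have to be found in the camera images.
- fixture: Fixed dark steel bar, 76 mm (its x) x 310 mm (its y) x 14 mm high, with three upright studs in a row 105 mm apart along its y. Each stands on a round boss of 36 mm diameter whose top is 38 mm above the bench; on the boss a spigot of 22 mm diameter up to 51.6 mm, and then the stud, 12 mm diameter, tip 86 mm above the bench. On each stud, from below: a test plate (on some studs absent) round the spigot, a washer, a hand nut. Origin: middle of the underside, under stud 2; z up.
- stud_1 (a point): Point on the axis of stud 1 at the top of its boss, 38 mm above the bench; at -105 mm along the fixture's y.
- nut_1: Round black hand nut at the top of stud 1: ribbed cylinder of 60 mm diameter, 24 mm high, plain through bore of 15.6 mm, 80 g. A slip-on nut: it needs no turning and lifts straight off. Origin: centre of its underside (66 mm above the bench at first); z up along the bore.
- washer_1: Thick white plastic washer below nut_1: 60 mm diameter, bore 15.6 mm, 14 mm thick, 50 g, loose. Origin: centre of its underside, 52 mm above the bench at first whether or not there is a plate below; z along the bore.
- plate_1: Flat aluminium test plate on stud 1 (may be absent; two or all three are there): 64 mm wide (its x) x 90 mm long (its y) x 14 mm thick (its z), a square hole of 25 mm through its middle; about 0.2 kg. Origin: its centre, 45 mm above the bench at first, lying flat with its length roughly along the bar. Stood on an end edge (64 x 14 mm) it is 90 mm tall with its y vertical, either end down.
- stud_2 (a point): Point on the axis of stud 2 at the top of its boss, 38 mm above the bench; at 0 mm along the fixture's y.
- nut_2: Round black hand nut at the top of stud 2: ribbed cylinder of 60 mm diameter, 24 mm high, plain through bore of 15.6 mm, 80 g. A slip-on nut: it needs no turning and lifts straight off. Origin: centre of its underside (66 mm above the bench at first); z up along the bore.
- washer_2: Thick white plastic washer below nut_2: 60 mm diameter, bore 15.6 mm, 14 mm thick, 50 g, loose. Origin: centre of its underside, 52 mm above the bench at first whether or not there is a plate below; z along the bore.
- plate_2: Flat aluminium test plate on stud 2 (may be absent; two or all three are there): 64 mm wide (its x) x 90 mm long (its y) x 14 mm thick (its z), a square hole of 25 mm through its middle; about 0.2 kg. Origin: its centre, 45 mm above the bench at first, lying flat with its length roughly along the bar. Stood on an end edge (64 x 14 mm) it is 90 mm tall with its y vertical, either end down.
- stud_3 (a point): Point on the axis of stud 3 at the top of its boss, 38 mm above the bench; at 105 mm along the fixture's y.
- nut_3: Round black hand nut at the top of stud 3: ribbed cylinder of 60 mm diameter, 24 mm high, plain through bore of 15.6 mm, 80 g. A slip-on nut: it needs no turning and lifts straight off. Origin: centre of its underside (66 mm above the bench at first); z up along the bore.
- washer_3: Thick white plastic washer below nut_3: 60 mm diameter, bore 15.6 mm, 14 mm thick, 50 g, loose. Origin: centre of its underside, 52 mm above the bench at first whether or not there is a plate below; z along the bore.
- plate_3: Flat aluminium test plate on stud 3 (may be absent; two or all three are there): 64 mm wide (its x) x 90 mm long (its y) x 14 mm thick (its z), a square hole of 25 mm through its middle; about 0.2 kg. Origin: its centre, 45 mm above the bench at first, lying flat with its length roughly along the bar. Stood on an end edge (64 x 14 mm) it is 90 mm tall with its y vertical, either end down.
- parts_tray: Loose open stainless tray, outside 150 mm (its x) x 240 mm (its y), walls 3 mm thick and 27 mm high, floor 3 mm thick; about 0.6 kg, slides if pushed. Origin: centre of its underside.
- drain_pad: White absorbent pad fixed flat on the bench, 150 mm (its x) x 210 mm (its y) x 3 mm. Origin: centre of its underside; its top is at 3 mm. (Behind fixture and pad stands a fixed glass cabinet, 0.32 m tall, its front at x = 0.64 m from y = -0.05 to 0.38: keep the wrist clear of it.)
- amber_bottle: Small amber dropper bottle, 35 mm diameter, 103 mm tall; stands loose on the bench, a bystander to be left alone. Origin: centre of its underside.
- vial_black: Sample vial with black cap, 25 mm diameter, 54 mm tall; stands loose on the bench, a bystander to be left alone. Origin: centre of its underside.
- vial_red: Sample vial with red cap, 25 mm diameter, 54 mm tall; stands loose on the bench, a bystander to be left alone. Origin: centre of its underside.
- metal_weight: Cylindrical knobbed metal calibration weight, 30 mm diameter, 52 mm tall; stands loose on the bench, a bystander to be left alone. Origin: centre of its underside.
- stopper: Orange-brown rubber stopper, 31 mm diameter, 25 mm tall; stands loose on the bench, a bystander to be left alone. Origin: centre of its underside.
There are look-alikes about, which are no part of the job. What is shaped like the nut_3 but turquoise is not meant.

How it is judged (in metres and radians):
On the way, in this order (a step that is already met when the one before it is completed fails the run):
1. all three hand nuts lie in the tray, let go, while every washer and plate is still on its stud (x of nut_1 in the frame of parts_tray between -0.072 and 0.072 m and y of nut_1 in the frame of parts_tray between -0.117 and 0.117 m and z of nut_1 in the frame of parts_tray between -0.004 and 0.06 m and linear speed of each of nut_1, nut_2, nut_3 below 0.03 m/s and contact force between the fingers and nut_1 below 0.1 N and x of nut_2 in the frame of parts_tray between -0.072 and 0.072 m and y of nut_2 in the frame of parts_tray between -0.117 and 0.117 m and z of nut_2 in the frame of parts_tray between -0.004 and 0.06 m and contact force between the fingers and nut_2 below 0.1 N and x of nut_3 in the frame of parts_tray between -0.072 and 0.072 m and y of nut_3 in the frame of parts_tray between -0.117 and 0.117 m and z of nut_3 in the frame of parts_tray between -0.004 and 0.06 m and contact force between the fingers and nut_3 below 0.1 N and distance between each of washer_1, plate_1 and stud_1 below 0.03 m and distance between each of washer_2, plate_2 and stud_2 below 0.03 m and distance between each of washer_3, plate_3 and stud_3 below 0.03 m), for 0.2 s.
2. all three washers lie in the tray, let go, while every plate is still on its stud (x of washer_1 in the frame of parts_tray between -0.072 and 0.072 m and y of washer_1 in the frame of parts_tray between -0.117 and 0.117 m and z of washer_1 in the frame of parts_tray between -0.004 and 0.06 m and linear speed of each of washer_1, washer_2, washer_3 below 0.03 m/s and contact force between the fingers and washer_1 below 0.1 N and x of washer_2 in the frame of parts_tray between -0.072 and 0.072 m and y of washer_2 in the frame of parts_tray between -0.117 and 0.117 m and z of washer_2 in the frame of parts_tray between -0.004 and 0.06 m and contact force between the fingers and washer_2 below 0.1 N and x of washer_3 in the frame of parts_tray between -0.072 and 0.072 m and y of washer_3 in the frame of parts_tray between -0.117 and 0.117 m and z of washer_3 in the frame of parts_tray between -0.004 and 0.06 m and contact force between the fingers and washer_3 below 0.1 N and distance between plate_1 and stud_1 below 0.03 m and distance between plate_2 and stud_2 below 0.03 m and distance between plate_3 and stud_3 below 0.03 m), for 0.2 s.
3. every plate stands on an end edge on the pad, let go (x of plate_1 in the frame of drain_pad between -0.075 and 0.075 m and y of plate_1 in the frame of drain_pad between -0.105 and 0.105 m and z of plate_1 in the frame of drain_pad between 0.042 and 0.055 m and linear speed of each of plate_1, plate_2, plate_3 below 0.03 m/s and contact force between the fingers and plate_1 below 0.1 N and (angle between plate_1's own y axis and vertical below 0.1 rad or angle between plate_1's own y axis and vertical above 3.0416 rad) and x of plate_2 in the frame of drain_pad between -0.075 and 0.075 m and y of plate_2 in the frame of drain_pad between -0.105 and 0.105 m and z of plate_2 in the frame of drain_pad between 0.042 and 0.055 m and contact force between the fingers and plate_2 below 0.1 N and (angle between plate_2's own y axis and vertical below 0.1 rad or angle between plate_2's own y axis and vertical above 3.0416 rad) and x of plate_3 in the frame of drain_pad between -0.075 and 0.075 m and y of plate_3 in the frame of drain_pad between -0.105 and 0.105 m and z of plate_3 in the frame of drain_pad between 0.042 and 0.055 m and contact force between the fingers and plate_3 below 0.1 N and (angle between plate_3's own y axis and vertical below 0.1 rad or angle between plate_3's own y axis and vertical above 3.0416 rad)), for 0.2 s.
At the end, for the whole second after the job is handed in: All nuts and washers lie in the tray (origin inside its walls, under 60 mm above its underside); each plate present stands on an end edge on the pad, length within 0.1 rad of vertical, centre over the pad and 42 to 55 mm above the bench; plates do not touch; all at rest, let go (all of step 3 and x of nut_1 in the frame of parts_tray between -0.072 and 0.072 m and y of nut_1 in the frame of parts_tray between -0.117 and 0.117 m and z of nut_1 in the frame of parts_tray between -0.004 and 0.06 m and linear speed of each of nut_1, nut_2, nut_3, washer_1, washer_2, washer_3 below 0.03 m/s and contact force between the fingers and nut_1 below 0.1 N and x of nut_2 in the frame of parts_tray between -0.072 and 0.072 m and y of nut_2 in the frame of parts_tray between -0.117 and 0.117 m and z of nut_2 in the frame of parts_tray between -0.004 and 0.06 m and contact force between the fingers and nut_2 below 0.1 N and x of nut_3 in the frame of parts_tray between -0.072 and 0.072 m and y of nut_3 in the frame of parts_tray between -0.117 and 0.117 m and z of nut_3 in the frame of parts_tray between -0.004 and 0.06 m and contact force between the fingers and nut_3 below 0.1 N and x of washer_1 in the frame of parts_tray between -0.072 and 0.072 m and y of washer_1 in the frame of parts_tray between -0.117 and 0.117 m and z of washer_1 in the frame of parts_tray between -0.004 and 0.06 m and contact force between the fingers and washer_1 below 0.1 N and x of washer_2 in the frame of parts_tray between -0.072 and 0.072 m and y of washer_2 in the frame of parts_tray between -0.117 and 0.117 m and z of washer_2 in the frame of parts_tray between -0.004 and 0.06 m and contact force between the fingers and washer_2 below 0.1 N and x of washer_3 in the frame of parts_tray between -0.072 and 0.072 m and y of washer_3 in the frame of parts_tray between -0.117 and 0.117 m and z of washer_3 in the frame of parts_tray between -0.004 and 0.06 m and contact force between the fingers and washer_3 below 0.1 N and contact force between plate_1 and plate_2 below 0.1 N and contact force between each of plate_1, plate_2 and plate_3 below 0.1 N).
It fails at once if the amber_bottle is moved more than 50 mm or knocked over (distance of amber_bottle from where it was at the start of the episode above 0.05 m or angle between amber_bottle's own z axis and vertical above 0.6 rad).
It fails at once if the vial_black is moved more than 50 mm or knocked over (distance of vial_black from where it was at the start of the episode above 0.05 m or angle between vial_black's own z axis and vertical above 0.6 rad).
It fails at once if the vial_red is moved more than 50 mm or knocked over (distance of vial_red from where it was at the start of the episode above 0.05 m or angle between vial_red's own z axis and vertical above 0.6 rad).
It fails at once if the metal_weight is moved more than 50 mm or knocked over (distance of metal_weight from where it was at the start of the episode above 0.05 m or angle between metal_weight's own z axis and vertical above 0.6 rad).
It fails at once if the stopper is moved more than 50 mm or knocked over (distance of stopper from where it was at the start of the episode above 0.05 m or angle between stopper's own z axis and vertical above 0.6 rad).
Of plate_1, plate_2, plate_3 only 2 to 3 are there at a start; the rules pass over those that are not, and their reading is None.
At some moment in a run one of parts_tray may be knocked a few centimetres aside while the robot is not near it.
Once in a run the grip may slacken for a moment while it holds something.
It also fails if it takes over 192 s, if anything falls off the work surface, if the arm or the gripper's body presses on something with over 40 N, if the wrist force passes 120 N, or if a joint passes its speed limit or range.

## Robot

A 6-joint arm with a two-finger parallel gripper is mounted at the origin on a cart in front of the work surface, level with it; the furniture and walls round the work are solid. World frame = base frame: x ahead of the robot, y to its left, z up, the work surface at z = 0. Lengths are in mm, angles in rad, forces in N, time in s.
With the tool pointing down it reaches from about 275 to 750 mm from the base axis. Payload 10.2 kg.
Tool frame: the origin (TCP) lies at the very end of the fingers, on their centre line; the grasp point (between the pads) lies 19 mm behind it; z points along the fingers, y is the line along which they close (so a half turn about z gives the same grasp; the last joint's range is limited). The gripper opens to 85 mm and grips with 20 to 120 N. Pads are 22 mm wide; open, the fingers measure 114 mm over their backs; the gripper's body (76 mm by 85 mm) begins 54 mm behind the grasp point. The pads swing forward as they close: fully open they stand 13 mm farther back than shut.
Start: joints at [-1.403, 0.313, 1.498, -0, 1.331, -0.223], TCP at [199.975, -485.429, 231.294] pointing down, gripper open.
Joint ranges: [-2.94, 2.94], [-0.97, 2.17], [0.19, 2.56], [-1.23, 4.37], [0.02, 3.11], [-2.88, 2.88]. Speed limits (rad/s): [2.39, 2.39, 3.01, 3.14, 3.14, 3.14].

## Interface

Orientations are given as a unit quaternion [w, x, y, z].
In Python, from rig import ctrl, vision gives the robot as it stands. The module is installed in compiled form; this text tells all that it offers.
- The arm moves only by the tool play_rows, never from a script. Its arguments are lists of equal length, an entry for each row: "translation": the shift along the tool's x, y, z in m, a list of three; "rotation": the turn, a rotation vector about the tool's x, y, z in rad, a list of three; "gripper": the gripper's target within -1 to 1 (shut at 1, half-way at 0, fully open at -1). A call has 1 to 10 rows; each row is the pose to reach, as a shift and turn from the pose commanded when the call began, along the tool's axes at that moment; what a row does not reach only later rows make up. A row lasts 1/8 s, in which the tool goes at most 62.5 mm and 10.7 degrees, less where a joint would pass 70% of its speed; a pose out of reach is approached as far as the arm can. A call with a gripper value outside its range is refused whole. The fingers move at their own pace and stop on an object; "force" is the grip in N (left out, the last holds). Time passes only in rows, so rows that repeat a pose let the fingers close. It gives the time, the measured TCP pose, the force, the opening and the grip force at its end, in the units of the state.
- ctrl.sense(): the state, without advancing time (a new reading comes with each control period).
- vision.capture(name): name is "scene" or "top"; returns a dict with "pixels" (420x560x3 uint8, red, green, blue), "vfov" (degrees; the focal length in pixels is half the picture's height over the tangent of half this angle, whatever the lens; pixels are square), "cx", "cy" (the principal point, pixels), "rvec" (rotation vector, rad) and "tvec" (3), from world to camera coordinates, as OpenCV has them. Camera axes: x right, y down, z forward; pixel columns grow to the right and rows downward; lengths in mm; the calibration is good to about 2 mm. A picture is of the moment at which its call begins. There is no depth.
- ctrl.finish_job(): hands the job in; it is judged then, once.
The state is a dict: "time_s": time; "joints": joint angles; "dq": joint speeds; "tau": joint torques, N m; "eef_pos": TCP position; "ee_rot": TCP orientation; "force": force on the tool from outside, world axes, zero at the start; "wrist_torque": the same for the moment, N m; "grip_width": opening from 0.0 (shut) to 1.0 (fully open); "grip_force": force on a finger pad.
Only numpy, scipy, OpenCV 4.12 (cv2) and the standard library are available. Lean on these libraries where they do the work, as an engineer would, in place of code of your own. Each camera call takes 0.05 s, during which the arm holds its last target. There are 200 camera calls.

## Working session

There is one attempt and no reset: what is moved stays moved. The work goes in short steps, Python scripts to look and compute and a tool call to move; the robot and the scene stay as the last step left them, time stands still between calls to the robot, and variables do not carry over. Pictures are saved under pics/ and viewed, at most 14 in all, crops included, and the job is handed in when it is done.

Besides the shell and the picture viewer there is one more tool, called after "Call:" in YAML: its name, and indented under it one key for each argument. play_rows: Moves the arm, as the interface text tells. Its arguments: {"type":"object","properties":{"translation":{"type":"array"},"rotation":{"type":"array"},"gripper":{"type":"array"},"force":{"type":"number"}},"required":["translation","rotation","gripper"]}

```bash
mkdir -p pics; cat > h.py <<'E'
import numpy as np, cv2
from rig import ctrl, vision
def snap(name,fn):
    c=vision.capture(name); cv2.imwrite(fn,cv2.cvtColor(c["pixels"],cv2.COLOR_RGB2BGR)); 
    d={k:c[k] for k in("vfov","cx","cy","rvec","tvec")}; np.save(fn.replace('.png','.npy'),d,allow_pickle=True); return c
def cam(d):
    f=210/np.tan(np.radians(d["vfov"])/2); K=np.array([[f,0,d["cx"]],[0,f,d["cy"]],[0,0,1]])
    return K,cv2.Rodrigues(np.array(d["rvec"],float))[0],np.array(d["tvec"],float).ravel()
def load(fn): return np.load(fn,allow_pickle=True).item()
def atz(d,uv,z):
    K,R,t=cam(d); r=R.T@np.linalg.inv(K)@np.array([uv[0],uv[1],1.]); c=-R.T@t
    return c+r*(z-c[2])/r[2]
def proj(d,p):
    K,R,t=cam(d); q=K@(R@np.array(p,float)+t); return q[:2]/q[2]
def tri(obs):
    A=[];b=[]
    for d,uv in obs:
        K,R,t=cam(d); r=R.T@np.linalg.inv(K)@np.array([uv[0],uv[1],1.]); r/=np.linalg.norm(r); M=np.eye(3)-np.outer(r,r); A.append(M); b.append(M@(-R.T@t))
    return np.linalg.lstsq(np.vstack(A),np.hstack(b),rcond=None)[0]
E
python3 - <<'E'
from h import *
for n in("scene","top"):
    c=snap(n,f"pics/{n}0.png"); K,R,t=cam(c); print(n,c["vfov"],c["cx"],c["cy"],(-R.T@t).round(),R.round(2).tolist())
print(ctrl.sense())
E
```

```text
scene 51.50399167185911 279.8246207506285 209.72754944096792 [-310.  550.  723.] [[-0.46, -0.89, 0.01], [-0.49, 0.25, -0.84], [0.74, -0.39, -0.55]]
top 45.74713517380358 279.0755698500495 213.58491064413093 [ 318.   86. 1351.] [[0.03, -1.0, -0.0], [-0.98, -0.03, -0.21], [0.21, 0.01, -0.98]]
{'time_s': 0.1, 'joints': array([-1.40338280e+00,  3.13332302e-01,  1.49835425e+00, -2.21982421e-05,
        1.33097029e+00, -2.23432460e-01]), 'dq': array([-1.29354727e-03, -2.69300377e-03, -2.92261747e-03,  7.50787750e-04,
       -1.22907236e-03,  3.08929666e-05]), 'tau': array([ 2.83941379e-03, -4.12902260e+01, -2.60142410e+01, -1.63462992e-04,
        3.05597183e-03,  8.19463708e-06]), 'eef_pos': array([ 199.93933753, -485.19617995,  230.82647383]), 'ee_rot': array([-5.32187186e-04,  9.80964967e-01,  1.94184060e-01,  4.12589524e-06]), 'force': array([-0.43267015,  0.111365  ,  0.06681415]), 'wrist_torque': array([-0.00359553, -0.01695054,  0.03609689]), 'grip_force': 0.0, 'grip_width': 1.0041949527035943}
```

View pics/scene0.png

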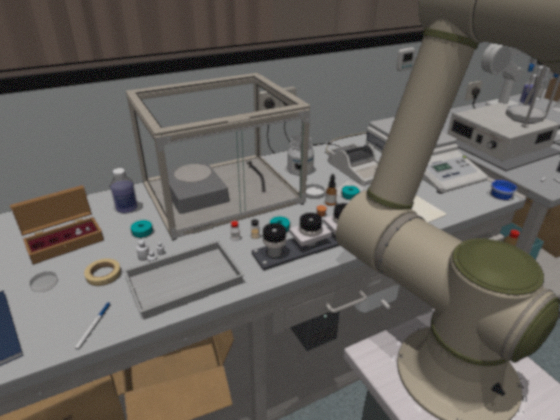

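View pics/top0.png

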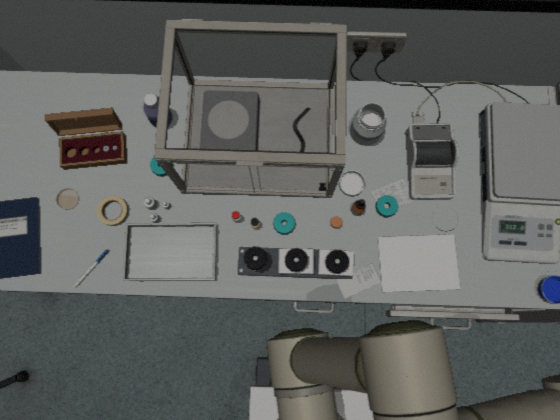

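The scene view shows the tray at (185,277) and the fixture at about (300,245). The top view shows the tray at (171,252), the fixture with black nuts at (255,259), (296,260) and (337,262), and the white pad at (418,263). Turquoise decoys are at (284,223), (387,206) and (161,165) in the top view. They lie off the fixture, so the black nuts on the studs are the targets. I'll check that in a crop.

```bash
python3 - <<'E'
import cv2,numpy as np
a=cv2.imread('pics/top0.png')[180:305,110:470]; cv2.imwrite('pics/c1.png',cv2.resize(a,None,fx=2.2,fy=2.2,interpolation=2))
b=cv2.imread('pics/scene0.png')[180:310,120:360]; 
cv2.imwrite('pics/c2.png',cv2.resize(b,None,fx=3.3,fy=3.3,interpolation=2))
E
```

```text
(no output)
```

View pics/c1.png

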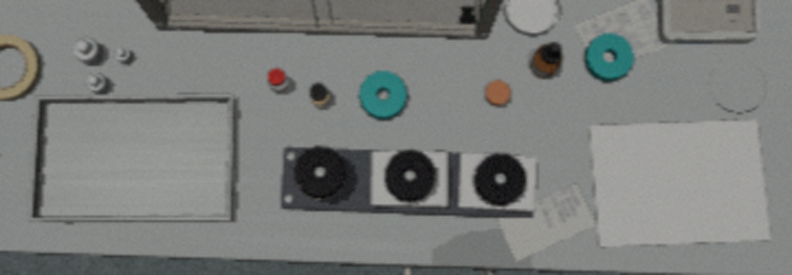

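View pics/c2.png

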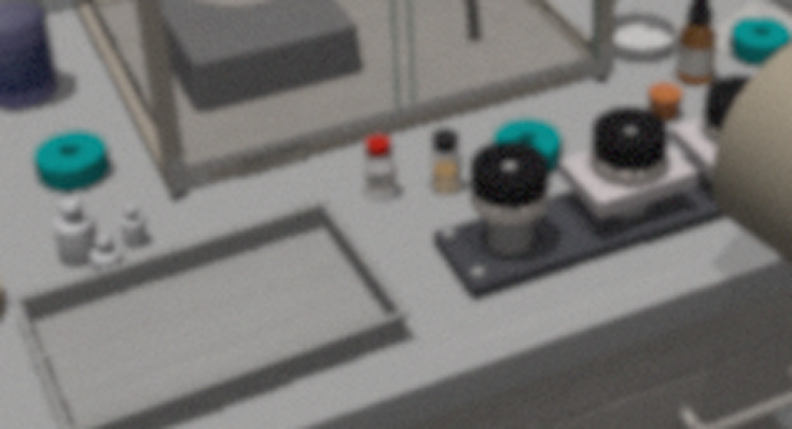

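The top crop shows three black ribbed nuts centred at crop (320,173), (410,176) and (501,180). White plates lie under the middle and right nuts, and the left stud is bare. In the scene crop the stud tips are at (510,166) and (629,130), and the tray is empty.

```bash
python3 - <<'E'
from h import *
T=load('pics/top0.npy');S=load('pics/scene0.npy')
f1=lambda x,y:(110+(x+.5)/2.2-.5,180+(y+.5)/2.2-.5); f2=lambda x,y:(120+(x+.5)/3.3-.5,180+(y+.5)/3.3-.5)
print('tri',tri([(T,f1(320,173)),(S,f2(510,166))]).round(1),tri([(T,f1(410,176)),(S,f2(629,130))]).round(1))
for p in[(320,173),(410,176),(501,180)]: print('tip86',atz(T,f1(*p),86).round(1))
for p in[(590,125),(755,121),(770,240),(598,247)]: print('pad',atz(T,f1(*p),3).round(1))
for p in[(40,98),(233,96),(235,219),(34,218)]: print('tray',atz(T,f1(*p),27).round(1))
for p in[(371,152),(447,152),(449,207),(371,205)]: print('plate2',atz(T,f1(*p),52).round(1))
for p in[(461,153),(536,157),(534,212),(458,208)]: print('plate3',atz(T,f1(*p),52).round(1))
for n,p in dict(red=(277,76),blk=(319,90),stop=(498,90),bottle=(549,52)).items(): print(n,atz(T,f1(*p),50).round(0))
E
```

```text
tri [470.7 156.1  88.3] [470.7  52.1  88.9]
tip86 [470.8 155.9  86. ]
tip86 [470.7  51.5  86. ]
tip86 [469.5 -53.8  86. ]
pad [ 551.7 -173.2    3. ]
pad [ 563.4 -378.6    3. ]
pad [ 416.8 -390.9    3. ]
pad [ 401.5 -181.6    3. ]
tray [559.3 507.9  27. ]
tray [569.5 270.3  27. ]
tray [419.1 259.   27. ]
tray [412.4 500.9  27. ]
plate2 [502.   97.9  52. ]
plate2 [505.    7.2  52. ]
plate2 [439.6   3.6  52. ]
plate2 [438.9  95.8  52. ]
plate3 [504.3  -9.5  52. ]
plate3 [502.4 -99.   52. ]
plate3 [437.  -96.8  52. ]
plate3 [438.7  -7.   52. ]
red [592. 215.  50.]
blk [576. 163.  50.]
stop [583. -53.  50.]
bottle [ 632. -115.   50.]
```

Call:
play_rows:
  translation:
    - [0,0,0]
    - [0,0,0]
    - [0,0,0]
    - [0,0,0]
  rotation:
    - [0,0.18,0]
    - [0,0.36,0]
    - [0,0.54,0]
    - [0,0.7,0]
  gripper: [-1,-1,-1,-1]
  force: 60

```text
time_s: 0.6
eef_pos: [199.6, -485.7, 231.4]
ee_rot: [-0.067, 0.921, 0.182, 0.339]
force: [1.1, -0.8, -0.4]
grip_width: 0.998
grip_force: 0.0
```

```bash
cat >> h.py <<'E'
from scipy.spatial.transform import Rotation as Ro
def tool(): 
    s=ctrl.sense(); q=s["ee_rot"]; return s,Ro.from_quat([q[1],q[2],q[3],q[0]])
# tool orientation: down, closing axis y at azimuth a (deg), then tilt about tool y by t (rad)
def down(a,t=0):
    a=np.radians(a); y=np.array([np.cos(a),np.sin(a),0]); z=np.array([0,0,-1.]); x=np.cross(y,z)
    return Ro.from_matrix(np.c_[x,y,z])*Ro.from_rotvec([0,t,0])
def go(cur,to):
    (p,R),(q,S)=cur,to
    d=R.inv().apply(np.array(q)-p)/1000; r=(R.inv()*S).as_rotvec()
    print("T",d.round(4).tolist(),"R",r.round(3).tolist(),"rows",round(np.linalg.norm(d)/.0625,1),round(np.linalg.norm(r)/.187,1))
E
python3 - <<'E'
from h import *
s,R=tool(); print(s["time_s"],s["joints"].round(3),s["eef_pos"].round(1)); print(R.as_matrix().round(3))
E
```

```text
0.6 [-1.699  0.421  1.508  0.599  1.604 -0.621] [ 199.6 -485.7  231.4]
[[ 0.704  0.38   0.6  ]
 [ 0.29  -0.925  0.246]
 [ 0.648  0.001 -0.761]]
```

```bash
python3 - <<'E'
from h import *
s,R=tool(); go((s["eef_pos"],R),([470.5,156,160],down(0)))
E
```

```text
T [0.3304, -0.4905, 0.3747] R [0.416, -0.62, -1.129] rows 11.2 7.2
```

Call:
play_rows:
  translation:
    - [0.066,-0.098,0.075]
    - [0.132,-0.196,0.15]
    - [0.198,-0.294,0.225]
    - [0.264,-0.392,0.3]
    - [0.33,-0.49,0.375]
    - [0.33,-0.49,0.375]
    - [0.33,-0.49,0.375]
    - [0.33,-0.49,0.375]
    - [0.33,-0.49,0.375]
    - [0.33,-0.49,0.375]
  rotation:
    - [0.08,-0.12,-0.22]
    - [0.16,-0.24,-0.44]
    - [0.24,-0.36,-0.66]
    - [0.32,-0.48,-0.88]
    - [0.416,-0.62,-1.129]
    - [0.416,-0.62,-1.129]
    - [0.416,-0.62,-1.129]
    - [0.416,-0.62,-1.129]
    - [0.416,-0.62,-1.129]
    - [0.416,-0.62,-1.129]
  gripper: [-1,-1,-1,-1,-1,-1,-1,-1,-1,-1]

```text
time_s: 1.85
eef_pos: [436.1, 76.0, 166.2]
ee_rot: [-0.001, 0.707, 0.708, -0.002]
force: [1.3, -1.1, -0.2]
grip_width: 1.0
grip_force: 0.0
```

```bash
python3 - <<'E'
from h import *
s,R=tool(); print(s["joints"].round(2)); go((s["eef_pos"],R),([470.5,156,160],down(0)));go((s["eef_pos"],R),([470.5,156,66],down(0)))
E
```

```text
[-0.09  0.2   1.82 -0.    1.12 -0.09]
T [0.0799, 0.0346, 0.0059] R [-0.005, 0.002, 0.001] rows 1.4 0.0
T [0.0801, 0.035, 0.0999] R [-0.005, 0.002, 0.001] rows 2.1 0.0
```

Call:
play_rows:
  translation:
    - [0.05,0.02,0.004]
    - [0.08,0.035,0.006]
    - [0.08,0.035,0.006]
    - [0.08,0.035,0.05]
    - [0.08,0.035,0.08]
    - [0.08,0.035,0.1]
    - [0.08,0.035,0.1]
    - [0.08,0.035,0.1]
    - [0.08,0.035,0.1]
    - [0.08,0.035,0.1]
  rotation:
    - [-0.004,0.002,0]
    - [-0.004,0.002,0]
    - [-0.004,0.002,0]
    - [-0.004,0.002,0]
    - [-0.004,0.002,0]
    - [-0.004,0.002,0]
    - [-0.004,0.002,0]
    - [-0.004,0.002,0]
    - [-0.004,0.002,0]
    - [-0.004,0.002,0]
  gripper: [-1,-1,-1,-1,-1,-1,0.9,0.9,0.9,0.9]

```text
time_s: 3.1
eef_pos: [470.8, 153.3, 67.5]
ee_rot: [0.0, 0.707, 0.707, 0.0]
force: [-1.5, -2.0, 7.1]
grip_width: 0.671
grip_force: 64.5
```

```bash
python3 - <<'E'
from h import *
c=snap("scene","pics/s1.png"); a=cv2.imread('pics/s1.png'); b=a[150:320,150:390]; cv2.imwrite('pics/s1c.png',cv2.resize(b,None,fx=3.3,fy=3.3,interpolation=2))
E
```

```text
(no output)
```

View pics/s1c.png

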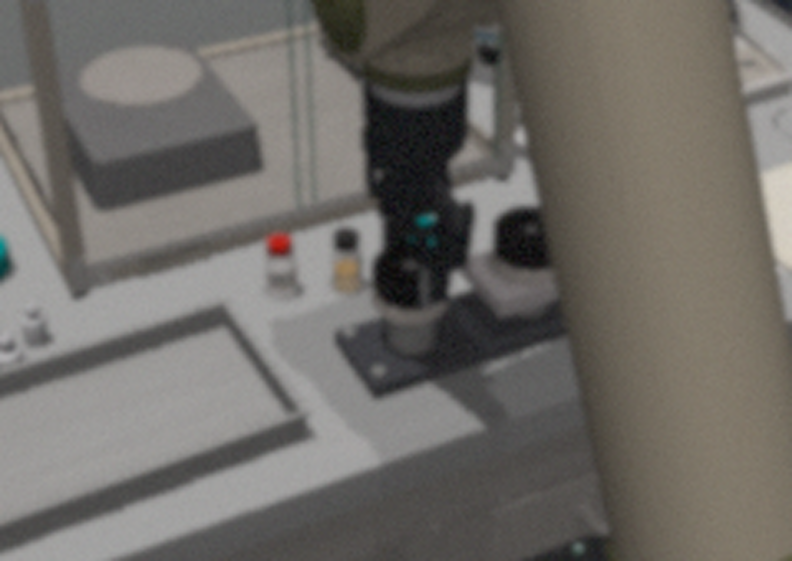

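The crop shows the gripper over nut 1 at about (410,285), with the white washer below it at (415,325) left free.

Call:
play_rows:
  translation:
    - [0,0,-0.03]
    - [0,0,-0.065]
    - [0.05,-0.003,-0.065]
    - [0.11,-0.006,-0.065]
    - [0.17,-0.009,-0.065]
    - [0.23,-0.012,-0.065]
    - [0.28,-0.015,-0.065]
    - [0.307,-0.016,-0.065]
    - [0.307,-0.016,-0.03]
    - [0.307,-0.016,0.03]
  rotation:
    - [0,0,0]
    - [0,0,0]
    - [0,0,0]
    - [0,0,0]
    - [0,0,0]
    - [0,0,0]
    - [0,0,0]
    - [0,0,0]
    - [0,0,0]
    - [0,0,0]
  gripper: [0.9,0.9,0.9,0.9,0.9,0.9,0.9,0.9,0.9,0.9]

```text
time_s: 4.4
eef_pos: [454.7, 461.6, 37.3]
ee_rot: [-0.0, 0.707, 0.708, 0.002]
force: [1.3, 0.5, -0.6]
grip_width: 0.676
grip_force: 69.2
```

Call:
play_rows:
  translation:
    - [0,0,0]
    - [0,0,0]
    - [0,0,0]
    - [0,0,-0.05]
    - [-0.02,0,-0.1]
    - [-0.08,0.003,-0.1]
    - [-0.14,0.006,-0.1]
    - [-0.2,0.009,-0.1]
    - [-0.26,0.012,-0.1]
    - [-0.32,0.014,-0.1]
  rotation:
    - [0,0,0]
    - [0,0,0]
    - [0,0,0]
    - [0,0,0]
    - [0,0,0]
    - [0,0,0]
    - [0,0,0]
    - [0,0,0]
    - [0,0,0]
    - [0,0,0]
  gripper: [-1,-1,-1,-1,-1,-1,-1,-1,-1,-1]

```text
time_s: 5.65
eef_pos: [468.8, 138.7, 138.1]
ee_rot: [0.001, 0.707, 0.707, 0.001]
force: [1.0, -0.6, -0.9]
grip_width: 1.0
grip_force: 0.0
```

```bash
python3 - <<'E'
from h import *
s,R=tool(); go((s["eef_pos"],R),([470.7,51.5,67],down(0)))
c=snap("top","pics/t1.png"); a=cv2.imread('pics/t1.png')[180:305,110:470]; cv2.imwrite('pics/t1c.png',cv2.resize(a,None,fx=2.2,fy=2.2,interpolation=2))
E
```

```text
T [-0.0872, 0.0017, 0.0711] R [0.003, -0.0, 0.001] rows 1.8 0.0
```

View pics/t1c.png

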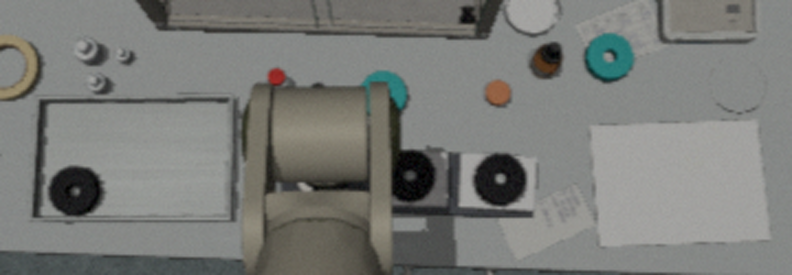

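Nut 1 lies flat in the tray at crop (75,190), and the tray hasn't moved.

Call:
play_rows:
  translation:
    - [-0.05,0.001,0]
    - [-0.087,0.002,0]
    - [-0.087,0.002,0]
    - [-0.087,0.002,0.045]
    - [-0.087,0.002,0.071]
    - [-0.087,0.002,0.071]
    - [-0.087,0.002,0.071]
    - [-0.087,0.002,0.071]
    - [-0.087,0.002,0.071]
    - [-0.087,0.002,0.071]
  rotation:
    - [0,0,0]
    - [0,0,0]
    - [0,0,0]
    - [0,0,0]
    - [0,0,0]
    - [0,0,0]
    - [0,0,0]
    - [0,0,0]
    - [0,0,0]
    - [0,0,0]
  gripper: [-1,-1,-1,-1,-1,-1,0.9,0.9,0.9,0.9]

```text
time_s: 6.95
eef_pos: [471.2, 53.7, 67.4]
ee_rot: [0.001, 0.707, 0.708, 0.001]
force: [-3.3, 0.9, 11.4]
grip_width: 0.673
grip_force: 61.5
```

Call:
play_rows:
  translation:
    - [0,0,-0.03]
    - [0,0,-0.065]
    - [0.05,-0.003,-0.065]
    - [0.11,-0.006,-0.065]
    - [0.17,-0.009,-0.065]
    - [0.23,-0.012,-0.065]
    - [0.285,-0.015,-0.065]
    - [0.333,-0.016,-0.065]
    - [0.333,-0.016,-0.03]
    - [0.333,-0.016,0.03]
  rotation:
    - [0,0,0]
    - [0,0,0]
    - [0,0,0]
    - [0,0,0]
    - [0,0,0]
    - [0,0,0]
    - [0,0,0]
    - [0,0,0]
    - [0,0,0]
    - [0,0,0]
  gripper: [0.9,0.9,0.9,0.9,0.9,0.9,0.9,0.9,0.9,0.9]

```text
time_s: 8.2
eef_pos: [455.1, 388.2, 36.9]
ee_rot: [0.0, 0.706, 0.708, 0.003]
force: [0.6, -0.6, -1.6]
grip_width: 0.667
grip_force: 67.1
```

Call:
play_rows:
  translation:
    - [0,0,0]
    - [0,0,0]
    - [0,0,0]
    - [0,0,-0.05]
    - [-0.02,0,-0.1]
    - [-0.08,0.003,-0.1]
    - [-0.14,0.006,-0.1]
    - [-0.2,0.009,-0.1]
    - [-0.26,0.012,-0.1]
    - [-0.32,0.014,-0.1]
  rotation:
    - [0,0,0]
    - [0,0,0]
    - [0,0,0]
    - [0,0,0]
    - [0,0,0]
    - [0,0,0]
    - [0,0,0]
    - [0,0,0]
    - [0,0,0]
    - [0,0,0]
  gripper: [-1,-1,-1,-1,-1,-1,-1,-1,-1,-1]

```text
time_s: 9.45
eef_pos: [468.8, 64.5, 137.1]
ee_rot: [0.001, 0.707, 0.707, 0.001]
force: [1.2, 0.0, 0.6]
grip_width: 1.001
grip_force: 0.0
```

Call:
play_rows:
  translation:
    - [-0.05,0.0,0]
    - [-0.1,0.001,0]
    - [-0.122,0.001,0]
    - [-0.122,0.001,0]
    - [-0.122,0.001,0.04]
    - [-0.122,0.001,0.07]
    - [-0.122,0.001,0.07]
    - [-0.122,0.001,0.07]
    - [-0.122,0.001,0.07]
    - [-0.122,0.001,0.07]
  rotation:
    - [0,0,0]
    - [0,0,0]
    - [0,0,0]
    - [0,0,0]
    - [0,0,0]
    - [0,0,0]
    - [0,0,0]
    - [0,0,0]
    - [0,0,0]
    - [0,0,0]
  gripper: [-1,-1,-1,-1,-1,-1,-1,0.9,0.9,0.9]

```text
time_s: 10.7
eef_pos: [470.3, -55.5, 67.4]
ee_rot: [0.001, 0.707, 0.708, 0.0]
force: [-2.8, 2.2, 12.4]
grip_width: 0.676
grip_force: 61.5
```

```bash
python3 - <<'E'
from h import *
s,R=tool(); print(s["grip_width"]); go((s["eef_pos"],R),([469.5,-54,67],down(0)))
E
```

```text
0.6760436064006516
T [0.0015, -0.0008, 0.0004] R [0.002, 0.001, 0.001] rows 0.0 0.0
```

Next slot is y≈310, so dy≈+365.

Call:
play_rows:
  translation:
    - [0,0,-0.03]
    - [0,0,-0.065]
    - [0.05,-0.003,-0.065]
    - [0.11,-0.006,-0.065]
    - [0.17,-0.009,-0.065]
    - [0.23,-0.012,-0.065]
    - [0.285,-0.015,-0.065]
    - [0.34,-0.015,-0.065]
    - [0.365,-0.015,-0.065]
    - [0.365,-0.015,-0.02]
  rotation:
    - [0,0,0]
    - [0,0,0]
    - [0,0,0]
    - [0,0,0]
    - [0,0,0]
    - [0,0,0]
    - [0,0,0]
    - [0,0,0]
    - [0,0,0]
    - [0,0,0]
  gripper: [0.9,0.9,0.9,0.9,0.9,0.9,0.9,0.9,0.9,0.9]

```text
time_s: 11.95
eef_pos: [455.7, 312.4, 88.3]
ee_rot: [0.001, 0.706, 0.708, 0.004]
force: [-0.3, -0.8, -1.9]
grip_width: 0.674
grip_force: 67.6
```

Call:
play_rows:
  translation:
    - [0,0,0.04]
    - [0,0,0.05]
    - [0,0,0.05]
    - [0,0,0.05]
    - [0,0,0.05]
    - [0,0,0]
    - [-0.02,0,-0.04]
    - [-0.08,0.005,-0.04]
    - [-0.14,0.01,-0.04]
    - [-0.156,0.017,-0.04]
  rotation:
    - [0,0,0]
    - [0,0,0]
    - [0,0,0]
    - [0,0,0]
    - [0,0,0]
    - [0,0,0]
    - [0,0,0]
    - [0,0,0]
    - [0,0,0]
    - [0,0,0]
  gripper: [0.9,0.9,-1,-1,-1,-1,-1,-1,-1,-1]

```text
time_s: 13.2
eef_pos: [471.6, 151.1, 126.1]
ee_rot: [-0.0, 0.708, 0.706, 0.0]
force: [0.3, 0.7, 0.6]
grip_width: 0.999
grip_force: 0.0
```

```bash
python3 - <<'E'
from h import *
s,R=tool(); go((s["eef_pos"],R),([470.7,156,52],down(0)))
c=snap("top","pics/t2.png"); a=cv2.imread('pics/t2.png')[180:305,110:470]; cv2.imwrite('pics/t2c.png',cv2.resize(a,None,fx=2.2,fy=2.2,interpolation=2))
E
```

```text
T [0.0049, -0.0009, 0.0741] R [-0.0, -0.0, -0.002] rows 1.2 0.0
```

View pics/t2c.png

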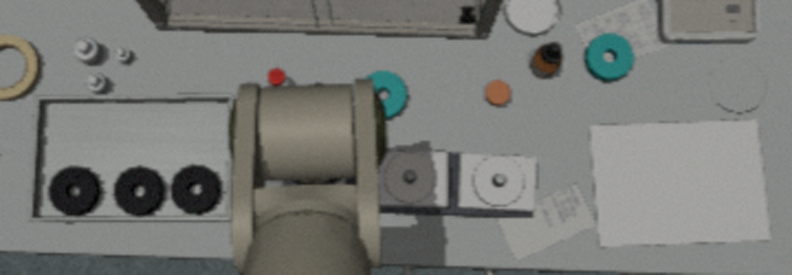

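All three nuts are in the tray at (75,190), (139,190) and (196,188), and the washers are still on their studs. Next is washer 1.

Call:
play_rows:
  translation:
    - [0.005,-0.001,0.02]
    - [0.005,-0.001,0.05]
    - [0.005,-0.001,0.074]
    - [0.005,-0.001,0.074]
    - [0.005,-0.001,0.074]
    - [0.005,-0.001,0.074]
    - [0.005,-0.001,0.074]
    - [0.005,-0.001,0.074]
  rotation:
    - [0,0,0]
    - [0,0,0]
    - [0,0,0]
    - [0,0,0]
    - [0,0,0]
    - [0,0,0]
    - [0,0,0]
    - [0,0,0]
  gripper: [-1,-1,-1,-1,0.9,0.9,0.9,0.9]

```text
time_s: 14.25
eef_pos: [470.8, 158.9, 52.9]
ee_rot: [0.0, 0.707, 0.707, 0.001]
force: [-2.0, 1.0, 8.8]
grip_width: 0.662
grip_force: 62.4
```

```bash
python3 - <<'E'
from h import *
T=load('pics/t2.npy')
for z in(150,200,250,300,350): print(z,[atz(T,(110+u/2.2,180+v/2.2),z).round(0)[:2].tolist() for u,v in((300,84),(235,110),(385,110))])
E
```

```text
150 [[562.0, 178.0], [530.0, 249.0], [535.0, 82.0]]
200 [[551.0, 174.0], [521.0, 243.0], [526.0, 82.0]]
250 [[541.0, 171.0], [512.0, 236.0], [517.0, 83.0]]
300 [[531.0, 167.0], [503.0, 229.0], [508.0, 83.0]]
350 [[521.0, 163.0], [494.0, 222.0], [499.0, 83.0]]
```

Call:
play_rows:
  translation:
    - [0,0,-0.03]
    - [0,0,-0.06]
    - [0.05,0.01,-0.06]
    - [0.11,0.02,-0.06]
    - [0.17,0.03,-0.06]
    - [0.23,0.04,-0.06]
    - [0.28,0.045,-0.06]
    - [0.302,0.046,-0.06]
    - [0.302,0.046,-0.02]
    - [0.302,0.046,0.015]
  rotation:
    - [0,0,0]
    - [0,0,0]
    - [0,0,0]
    - [0,0,0]
    - [0,0,0]
    - [0,0,0]
    - [0,0,0]
    - [0,0,0]
    - [0,0,0]
    - [0,0,0]
  gripper: [0.9,0.9,0.9,0.9,0.9,0.9,0.9,0.9,0.9,0.9]

```text
time_s: 15.5
eef_pos: [515.7, 461.1, 35.9]
ee_rot: [-0.0, 0.707, 0.708, 0.0]
force: [1.1, -0.0, -0.3]
grip_width: 0.656
grip_force: 69.9
```

Call:
play_rows:
  translation:
    - [0,0,0]
    - [0,0,0]
    - [0,0,0]
    - [0,0,-0.05]
    - [-0.02,0,-0.09]
    - [-0.08,-0.01,-0.09]
    - [-0.14,-0.02,-0.09]
    - [-0.2,-0.03,-0.09]
    - [-0.26,-0.04,-0.09]
    - [-0.32,-0.045,-0.09]
  rotation:
    - [0,0,0]
    - [0,0,0]
    - [0,0,0]
    - [0,0,0]
    - [0,0,0]
    - [0,0,0]
    - [0,0,0]
    - [0,0,0]
    - [0,0,0]
    - [0,0,0]
  gripper: [-1,-1,-1,-1,-1,-1,-1,-1,-1,-1]

```text
time_s: 16.75
eef_pos: [471.1, 138.8, 127.6]
ee_rot: [0.0, 0.707, 0.708, 0.001]
force: [0.8, -0.5, 0.0]
grip_width: 1.004
grip_force: 0.0
```

```bash
python3 - <<'E'
from h import *
s,R=tool(); go((s["eef_pos"],R),([470.7,51.5,54],down(0)))
E
```

```text
T [-0.0874, -0.0006, 0.0736] R [0.002, -0.0, 0.001] rows 1.8 0.0
```

Call:
play_rows:
  translation:
    - [-0.05,0,0]
    - [-0.087,-0.001,0]
    - [-0.087,-0.001,0]
    - [-0.087,-0.001,0.045]
    - [-0.087,-0.001,0.073]
    - [-0.087,-0.001,0.073]
    - [-0.087,-0.001,0.073]
    - [-0.087,-0.001,0.073]
    - [-0.087,-0.001,0.073]
    - [-0.087,-0.001,0.073]
  rotation:
    - [0,0,0]
    - [0,0,0]
    - [0,0,0]
    - [0,0,0]
    - [0,0,0]
    - [0,0,0]
    - [0,0,0]
    - [0,0,0]
    - [0,0,0]
    - [0,0,0]
  gripper: [-1,-1,-1,-1,-1,-1,0.9,0.9,0.9,0.9]

```text
time_s: 18.0
eef_pos: [471.1, 53.7, 55.2]
ee_rot: [0.001, 0.707, 0.707, 0.001]
force: [-3.0, 1.4, 11.6]
grip_width: 0.661
grip_force: 61.7
```

Call:
play_rows:
  translation:
    - [0,0,-0.03]
    - [0,0,-0.06]
    - [0.05,0.01,-0.06]
    - [0.11,0.02,-0.06]
    - [0.17,0.03,-0.06]
    - [0.23,0.04,-0.06]
    - [0.285,0.045,-0.06]
    - [0.333,0.046,-0.06]
    - [0.333,0.046,-0.02]
    - [0.333,0.046,0.018]
  rotation:
    - [0,0,0]
    - [0,0,0]
    - [0,0,0]
    - [0,0,0]
    - [0,0,0]
    - [0,0,0]
    - [0,0,0]
    - [0,0,0]
    - [0,0,0]
    - [0,0,0]
  gripper: [0.9,0.9,0.9,0.9,0.9,0.9,0.9,0.9,0.9,0.9]

```text
time_s: 19.25
eef_pos: [515.9, 387.6, 35.3]
ee_rot: [-0.0, 0.706, 0.708, 0.001]
force: [-0.1, 0.1, 0.0]
grip_width: 0.656
grip_force: 66.9
```

Call:
play_rows:
  translation:
    - [0,0,0]
    - [0,0,0]
    - [0,0,0]
    - [0,0,-0.05]
    - [-0.02,0,-0.09]
    - [-0.08,-0.01,-0.09]
    - [-0.14,-0.02,-0.09]
    - [-0.2,-0.03,-0.09]
    - [-0.26,-0.04,-0.09]
    - [-0.32,-0.046,-0.09]
  rotation:
    - [0,0,0]
    - [0,0,0]
    - [0,0,0]
    - [0,0,0]
    - [0,0,0]
    - [0,0,0]
    - [0,0,0]
    - [0,0,0]
    - [0,0,0]
    - [0,0,0]
  gripper: [-1,-1,-1,-1,-1,-1,-1,-1,-1,-1]

```text
time_s: 20.5
eef_pos: [470.2, 64.7, 126.6]
ee_rot: [0.001, 0.707, 0.707, 0.001]
force: [1.4, 0.5, -0.1]
grip_width: 1.0
grip_force: 0.0
```

```bash
python3 - <<'E'
from h import *
s,R=tool(); go((s["eef_pos"],R),([470.0,-54,54],down(0)))
c=snap("top","pics/t3.png"); a=cv2.imread('pics/t3.png')[180:305,110:470]; cv2.imwrite('pics/t3c.png',cv2.resize(a,None,fx=2.2,fy=2.2,interpolation=2))
E
```

```text
T [-0.1187, -0.0004, 0.0726] R [0.002, 0.0, 0.001] rows 2.2 0.0
```

View pics/t3c.png

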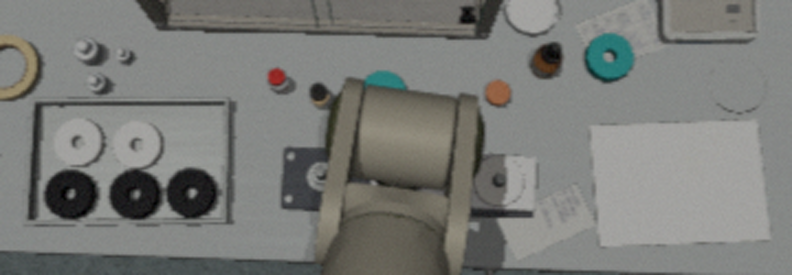

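Two washers are in the tray at (78,142) and (137,144). The tray has shifted by about 5 mm, so its right wall is now at 229 and the third slot is still open.

Call:
play_rows:
  translation:
    - [-0.05,0,0]
    - [-0.1,0,0]
    - [-0.119,0,0]
    - [-0.119,0,0]
    - [-0.119,0,0.045]
    - [-0.119,0,0.072]
    - [-0.119,0,0.072]
    - [-0.119,0,0.072]
    - [-0.119,0,0.072]
    - [-0.119,0,0.072]
  rotation:
    - [0,0,0]
    - [0,0,0]
    - [0,0,0]
    - [0,0,0]
    - [0,0,0]
    - [0,0,0]
    - [0,0,0]
    - [0,0,0]
    - [0,0,0]
    - [0,0,0]
  gripper: [-1,-1,-1,-1,-1,-1,-1,0.9,0.9,0.9]

```text
time_s: 21.8
eef_pos: [471.2, -52.4, 55.4]
ee_rot: [0.001, 0.707, 0.708, 0.0]
force: [-3.5, 3.2, 13.9]
grip_width: 0.666
grip_force: 60.5
```

Call:
play_rows:
  translation:
    - [0,0,0]
    - [0,0,-0.03]
    - [0,0,-0.06]
    - [0.05,0.01,-0.06]
    - [0.11,0.02,-0.06]
    - [0.17,0.03,-0.06]
    - [0.23,0.04,-0.06]
    - [0.285,0.043,-0.06]
    - [0.34,0.044,-0.06]
    - [0.37,0.044,-0.06]
  rotation:
    - [0,0,0]
    - [0,0,0]
    - [0,0,0]
    - [0,0,0]
    - [0,0,0]
    - [0,0,0]
    - [0,0,0]
    - [0,0,0]
    - [0,0,0]
    - [0,0,0]
  gripper: [0.9,0.9,0.9,0.9,0.9,0.9,0.9,0.9,0.9,0.9]

```text
time_s: 23.05
eef_pos: [513.7, 320.4, 114.2]
ee_rot: [-0.0, 0.706, 0.708, 0.001]
force: [0.1, -0.0, -0.7]
grip_width: 0.658
grip_force: 63.6
```

```bash
python3 - <<'E'
from h import *
s,R=tool(); print(s["eef_pos"])
c=snap("top","pics/t4.png"); g=lambda f:cv2.imread(f)[215:290,118:222].astype(np.float32).mean(2)
# tray shift vs t3, left part only (right part hidden by the arm)
a,b=g('pics/t3.png')[:,:55],g('pics/t4.png')[:,:55]; print(cv2.phaseCorrelate(a,b), np.abs(a-b).mean())
E
```

```text
[513.67375922 320.36302101 114.24673027]
((-0.04114895970177557, 0.3407126310750357), 0.38465172153049043) 30.463919
```

Call:
play_rows:
  translation:
    - [0,0,0.04]
    - [0,0,0.078]
    - [0,0,0.078]
    - [0,0,0.078]
    - [0,0,0.078]
    - [0,0,0.078]
    - [0,0,0.03]
    - [-0.03,0,-0.03]
    - [-0.09,-0.02,-0.05]
    - [-0.15,-0.03,-0.05]
  rotation:
    - [0,0,0]
    - [0,0,0]
    - [0,0,0]
    - [0,0,0]
    - [0,0,0]
    - [0,0,0]
    - [0,0,0]
    - [0,0,0]
    - [0,0,0]
    - [0,0,0]
  gripper: [0.9,0.9,0.9,-1,-1,-1,-1,-1,-1,-1]

```text
time_s: 24.35
eef_pos: [485.1, 171.3, 165.3]
ee_rot: [0.001, 0.706, 0.708, 0.001]
force: [0.5, -1.1, 0.2]
grip_width: 1.002
grip_force: 0.0
```

```bash
python3 - <<'E'
from h import *
s,R=tool(); go((s["eef_pos"],R),([470.7,71,150],down(0,-.26)))
c=snap("top","pics/t5.png"); a=cv2.imread('pics/t5.png')[180:305,110:470]; cv2.imwrite('pics/t5c.png',cv2.resize(a,None,fx=2.2,fy=2.2,interpolation=2))
E
```

```text
T [-0.1002, -0.0147, 0.0152] R [0.004, -0.261, 0.002] rows 1.6 1.4
```

View pics/t5c.png

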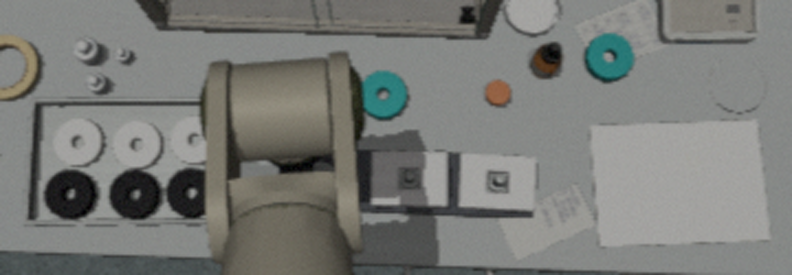

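All six parts are in the tray and both plates are still on their studs. Moving to the tilted grasp of plate 2.

Call:
play_rows:
  translation:
    - [-0.05,-0.007,0.008]
    - [-0.1,-0.015,0.015]
    - [-0.1,-0.015,0.015]
    - [-0.1,-0.015,0.015]
    - [-0.1,-0.015,0.06]
    - [-0.1,-0.015,0.11]
    - [-0.1,-0.015,0.12]
  rotation:
    - [0.002,-0.13,0]
    - [0.004,-0.26,0.002]
    - [0.004,-0.26,0.002]
    - [0.004,-0.26,0.002]
    - [0.004,-0.26,0.002]
    - [0.004,-0.26,0.002]
    - [0.004,-0.26,0.002]
  gripper: [-1,-1,-1,-1,-1,-1,-1]
  force: 100

```text
time_s: 25.28
eef_pos: [469.1, 73.0, 41.2]
ee_rot: [0.088, 0.701, 0.701, -0.095]
force: [0.4, 0.1, 1.2]
grip_width: 0.998
grip_force: 0.0
```

```bash
python3 - <<'E'
from h import *
s,R=tool(); print(s["joints"].round(2),s["force"].round(1)); go((s["eef_pos"],R),([470.7,71,25],down(0,-.26)))
E
```

```text
[ 0.05  0.5   1.81 -0.34  0.88  0.27] [0.4 0.1 1.2]
T [0.0023, 0.0018, 0.0162] R [-0.009, -0.001, 0.001] rows 0.3 0.0
```

Call:
play_rows:
  translation:
    - [0.001,0.001,0.01]
    - [0.002,0.002,0.016]
    - [0.002,0.002,0.016]
    - [0.002,0.002,0.016]
    - [0.002,0.002,0.016]
    - [0.002,0.002,0.016]
    - [0.002,0.002,0.016]
  rotation:
    - [-0.009,0,0]
    - [-0.009,0,0]
    - [-0.009,0,0]
    - [-0.009,0,0]
    - [-0.009,0,0]
    - [-0.009,0,0]
    - [-0.009,0,0]
  gripper: [-1,-1,-1,0.9,0.9,0.9,0.9]

```text
time_s: 26.15
eef_pos: [472.4, 70.3, 28.2]
ee_rot: [0.093, 0.701, 0.701, -0.09]
force: [-2.9, 2.1, 10.4]
grip_width: 0.723
grip_force: 106.2
```

```bash
python3 - <<'E'
from h import *
s,R=tool(); p=s["eef_pos"]; 
go((p,R),(p+[0,0,75],R))
z=down(0,-.26).apply([0,0,1]); g=p-22*z; print('g',g)
E
```

```text
T [-0.0193, 0.0004, -0.0725] R [0.0, 0.0, 0.0] rows 1.2 0.0
g [472.36387252  76.00173434  49.4822511 ]
```

Call:
play_rows:
  translation:
    - [-0.005,0,-0.018]
    - [-0.01,0,-0.036]
    - [-0.015,0,-0.054]
    - [-0.019,0,-0.073]
    - [-0.03,0,-0.12]
    - [-0.03,0,-0.12]
  rotation:
    - [0,0,0]
    - [0,0,0]
    - [0,0,0]
    - [0,0,0]
    - [0,0,0]
    - [0,0,0]
  gripper: [0.9,0.9,0.9,0.9,0.9,0.9]

```text
time_s: 26.9
eef_pos: [473.0, 72.2, 153.7]
ee_rot: [0.095, 0.701, 0.701, -0.088]
force: [0.5, -0.0, -1.7]
grip_width: 0.722
grip_force: 110.1
```

```bash
python3 - <<'E'
from h import *
s,R=tool(); print(s["grip_width"],s["joints"].round(2))
go((s["eef_pos"],R),([440,-230,230],down(-30,1.31)))
E
```

```text
0.7224602117352624 [ 0.05  0.33  1.72 -0.29  1.11  0.18]
T [-0.3117, -0.0324, 0.0034] R [-0.282, 1.527, 0.508] rows 5.0 8.7
```

Call:
play_rows:
  translation:
    - [-0.035,-0.004,-0.03]
    - [-0.07,-0.007,-0.03]
    - [-0.105,-0.011,-0.03]
    - [-0.14,-0.014,-0.02]
    - [-0.175,-0.018,-0.01]
    - [-0.21,-0.022,0]
    - [-0.245,-0.025,0]
    - [-0.28,-0.029,0.003]
    - [-0.312,-0.032,0.003]
    - [-0.312,-0.032,0.003]
  rotation:
    - [-0.031,0.168,0.056]
    - [-0.062,0.336,0.112]
    - [-0.093,0.504,0.168]
    - [-0.124,0.672,0.224]
    - [-0.155,0.84,0.28]
    - [-0.186,1.008,0.336]
    - [-0.217,1.176,0.392]
    - [-0.248,1.344,0.448]
    - [-0.282,1.527,0.508]
    - [-0.282,1.527,0.508]
  gripper: [0.9,0.9,0.9,0.9,0.9,0.9,0.9,0.9,0.9,0.9]

```text
time_s: 28.15
eef_pos: [438.6, -232.2, 225.3]
ee_rot: [-0.307, 0.689, 0.392, 0.526]
force: [-0.3, -0.2, -1.7]
grip_width: 0.723
grip_force: 110.1
```

```bash
python3 - <<'E'
from h import *
s,R=tool(); print(s["grip_width"],s["joints"].round(2))
go((s["eef_pos"],R),([440,-230,230],down(-30,1.31)))
for n in("scene","top"): snap(n,f"pics/{n}6.png")
a=cv2.imread('pics/scene6.png')[150:360,200:560]; b=cv2.imread('pics/top6.png')[150:360,250:560]
cv2.imwrite('pics/m6.png',cv2.resize(np.hstack([a,b]),(800,251),interpolation=2))
E
```

```text
0.7225450816060949 [-1.17  0.59  1.64  0.94  1.87 -0.84]
T [0.0052, 0.0, 0.0013] R [0.002, 0.001, -0.011] rows 0.1 0.1
```

View pics/m6.png

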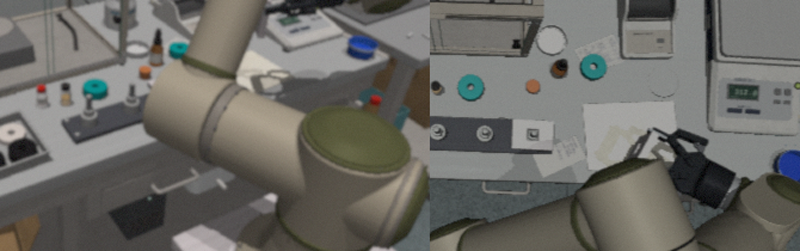

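The top view shows plate 2 held upright at about mosaic (655,130), with the tool pointing left over the pad. Stud 2 is bare, and plate 3 is still on its stud at (532,133).

```bash
cat >> h.py <<'E'
def place(tcp_pick,q_pick,plate_pick,az,centre):
    Rp=Ro.from_quat([q_pick[1],q_pick[2],q_pick[3],q_pick[0]])
    off=Rp.inv().apply(np.array(plate_pick)-tcp_pick)
    # plate flat with y along world +y -> y up; yaw az
    W=Ro.from_euler('z',az,degrees=True)*Ro.from_euler('x',90,degrees=True)
    S=W*Rp; return np.array(centre)-S.apply(off),S
E
python3 - <<'E'
from h import *
s,R=tool(); p=s["eef_pos"]
for z in(110,58,48):
    t,S=place([472.4,70.3,28.2],[0.093,.701,.701,-.09],[470.7,51.5,45],-30,[500,-225,z]); print(t.round(1)); go((p,R),(t,S))
    print(S.apply([0,0,1]).round(3))
E
```

```text
[ 509.9 -211.3  128.8]
T [-0.0807, 0.0524, 0.0753] R [-0.006, 0.006, -0.006] rows 2.0 0.1
[ 0.487  0.835 -0.257]
[ 509.9 -211.3   76.8]
T [-0.1309, 0.0528, 0.089] R [-0.006, 0.006, -0.006] rows 2.7 0.1
[ 0.487  0.835 -0.257]
[ 509.9 -211.3   66.8]
T [-0.1405, 0.0529, 0.0916] R [-0.006, 0.006, -0.006] rows 2.8 0.1
[ 0.487  0.835 -0.257]
```

Call:
play_rows:
  translation:
    - [-0.04,0.026,0.038]
    - [-0.08,0.052,0.075]
    - [-0.081,0.052,0.075]
    - [-0.106,0.053,0.082]
    - [-0.131,0.053,0.089]
    - [-0.135,0.053,0.09]
    - [-0.135,0.053,0.09]
    - [-0.135,0.053,0.09]
  rotation:
    - [-0.006,0.006,-0.006]
    - [-0.006,0.006,-0.006]
    - [-0.006,0.006,-0.006]
    - [-0.006,0.006,-0.006]
    - [-0.006,0.006,-0.006]
    - [-0.006,0.006,-0.006]
    - [-0.006,0.006,-0.006]
    - [-0.006,0.006,-0.006]
  gripper: [0.9,0.9,0.9,0.9,0.9,0.9,0.9,0.9]

```text
time_s: 29.25
eef_pos: [510.6, -212.1, 74.9]
ee_rot: [-0.302, 0.687, 0.396, 0.529]
force: [-0.0, 0.9, -1.5]
grip_width: 0.723
grip_force: 110.1
```

```bash
python3 - <<'E'
from h import *
s,R=tool(); p=s["eef_pos"]; print(s["force"].round(1),s["joints"].round(2))
for z in(47,):
    t,S=place([472.4,70.3,28.2],[0.093,.701,.701,-.09],[470.7,51.5,45],-30,[500,-225,z]); print(t.round(1)); go((p,R),(t,S))
c=snap("top","pics/t7.png"); a=cv2.imread('pics/t7.png')[200:310,350:500]; b=cv2.imread('pics/top6.png')[200:310,350:500]; cv2.imwrite('pics/t7c.png',cv2.resize(np.hstack([b,a]),(800,293),interpolation=2))
E
```

```text
[-0.   0.9 -1.5] [-1.04  0.9   1.56  1.01  1.67 -0.99]
[ 509.9 -211.3   65.8]
T [-0.0087, -0.0011, 0.0027] R [0.001, 0.0, 0.004] rows 0.1 0.0
```

View pics/t7c.png

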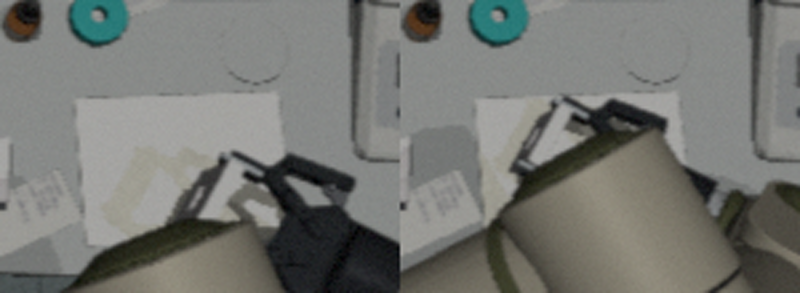

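Plate 2 is upright over the pad, with its top edge running about (525,150) to (565,100) in the right half. Lowering gently until it touches.

Call:
play_rows:
  translation:
    - [-0.002,0,0.001]
    - [-0.004,-0.001,0.001]
    - [-0.006,-0.001,0.002]
    - [-0.006,-0.001,0.002]
    - [-0.006,-0.001,0.002]
  rotation:
    - [0,0,0]
    - [0,0,0]
    - [0,0,0]
    - [0,0,0]
    - [0,0,0]
  gripper: [0.9,0.9,0.9,0.9,0.9]

```text
time_s: 29.92
eef_pos: [509.7, -211.0, 67.9]
ee_rot: [-0.303, 0.686, 0.395, 0.53]
force: [-2.5, -0.3, 6.4]
grip_width: 0.728
grip_force: 110.6
```

Call:
play_rows:
  translation:
    - [0,0,0]
    - [0,0,0]
    - [0,0,0]
    - [0,0,0]
    - [0,0,0]
    - [0,0,0]
    - [0,0,0]
    - [0,0,-0.01]
    - [0,0,-0.03]
    - [0,0,-0.06]
  rotation:
    - [0,0,0]
    - [0,0,0]
    - [0,0,0]
    - [0,0,0]
    - [0,0,0]
    - [0,0,0]
    - [0,0,0]
    - [0,0,0]
    - [0,0,0]
    - [0,0,0]
  gripper: [0.9,0.9,-0.55,-0.65,-0.8,-1,-1,-1,-1,-1]
  force: 25

```text
time_s: 31.18
eef_pos: [479.7, -262.3, 83.1]
ee_rot: [-0.303, 0.687, 0.395, 0.529]
force: [-0.8, -0.3, -0.2]
grip_width: 1.003
grip_force: 0.0
```

```bash
python3 - <<'E'
from h import *
s,R=tool(); p=s["eef_pos"]; print(s["force"].round(1),s["joints"].round(2))
z=R.apply([0,0,1]); print(z)
go((p,R),(p-150*z+[0,0,110],R))
c=snap("top","pics/t8.png"); a=cv2.imread('pics/t8.png')[190:310,350:500]; cv2.imwrite('pics/t8c.png',cv2.resize(a,None,fx=4,fy=4,interpolation=2))
E
```

```text
[-0.8 -0.3 -0.2] [-1.13  0.91  1.5   0.95  1.74 -0.98]
[ 0.48733603  0.83488679 -0.25586646]
T [0.1063, 0.0002, -0.1781] R [0.0, 0.0, 0.0] rows 3.3 0.0
```

View pics/t8c.png

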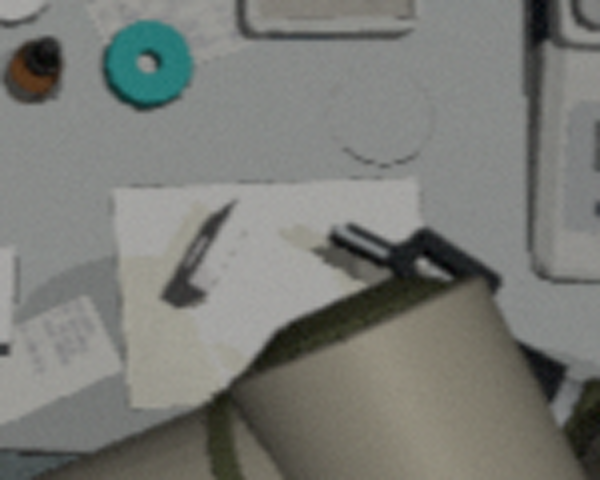

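Plate 2 stands free. Its thin top edge is at crop (170,300) to (235,205), and the gripper is clear of it.

Call:
play_rows:
  translation:
    - [0,0,-0.05]
    - [0.03,0,-0.1]
    - [0.07,0,-0.15]
    - [0.106,0,-0.178]
    - [0.106,0,-0.178]
  rotation:
    - [0,0,0]
    - [0,0,0]
    - [0,0,0]
    - [0,0,0]
    - [0,0,0]
  gripper: [-1,-1,-1,-1,-1]
  force: 100

```text
time_s: 31.85
eef_pos: [405.9, -388.5, 233.4]
ee_rot: [-0.3, 0.688, 0.396, 0.529]
force: [0.7, 1.0, -1.6]
grip_width: 0.999
grip_force: 0.0
```

```bash
python3 - <<'E'
from h import *
s,R=tool(); p=s["eef_pos"]; T=load('pics/t8.npy')
print('A top',atz(T,(400.5,253),93).round(0),[proj(T,q).round(0) for q in((500,-225,93),(528,-241,93),(472,-209,93))])
go((p,R),([470,-34.5,200],down(0,-.26)))
E
```

```text
A top [ 496. -213.   93.] [array([405., 251.]), array([411., 241.]), array([399., 262.])]
T [0.0566, -0.124, 0.3346] R [0.301, -1.525, -0.505] rows 5.8 8.7
```

Call:
play_rows:
  translation:
    - [0.02,-0.014,0.037]
    - [0.04,-0.028,0.074]
    - [0.05,-0.041,0.111]
    - [0.057,-0.055,0.149]
    - [0.057,-0.069,0.186]
    - [0.057,-0.083,0.223]
    - [0.057,-0.096,0.26]
    - [0.057,-0.11,0.3]
    - [0.057,-0.124,0.335]
    - [0.057,-0.124,0.335]
  rotation:
    - [0.033,-0.168,-0.056]
    - [0.066,-0.336,-0.112]
    - [0.1,-0.504,-0.168]
    - [0.133,-0.672,-0.224]
    - [0.166,-0.84,-0.28]
    - [0.2,-1.008,-0.336]
    - [0.233,-1.176,-0.392]
    - [0.266,-1.344,-0.448]
    - [0.301,-1.525,-0.505]
    - [0.301,-1.525,-0.505]
  gripper: [-1,-1,-1,-1,-1,-1,-1,-1,-1,-1]

```text
time_s: 33.1
eef_pos: [470.2, -26.8, 198.4]
ee_rot: [0.088, 0.697, 0.706, -0.091]
force: [-0.1, -1.0, 0.9]
grip_width: 1.002
grip_force: 0.0
```

```bash
python3 - <<'E'
from h import *
s,R=tool(); p=s["eef_pos"]; print(s["joints"].round(2))
for z in(120,45,25): go((p,R),([470,-34.5,z],down(0,-.26)))
E
```

```text
[-0.17  0.24  1.71 -0.27  1.17 -0.08]
T [0.0122, 0.0002, 0.0778] R [-0.002, -0.006, 0.014] rows 1.3 0.1
T [0.0311, 0.0006, 0.1504] R [-0.002, -0.006, 0.014] rows 2.5 0.1
T [0.0361, 0.0007, 0.1698] R [-0.002, -0.006, 0.014] rows 2.8 0.1
```

Call:
play_rows:
  translation:
    - [0.012,0,0.04]
    - [0.013,0,0.078]
    - [0.022,0,0.115]
    - [0.031,0.001,0.15]
    - [0.034,0.001,0.162]
    - [0.034,0.001,0.162]
  rotation:
    - [-0.002,-0.006,0.014]
    - [-0.002,-0.006,0.014]
    - [-0.002,-0.006,0.014]
    - [-0.002,-0.006,0.014]
    - [-0.002,-0.006,0.014]
    - [-0.002,-0.006,0.014]
  gripper: [-1,-1,-1,-1,-1,-1]

```text
time_s: 33.85
eef_pos: [471.1, -39.8, 34.5]
ee_rot: [0.092, 0.705, 0.697, -0.091]
force: [1.0, 0.7, 0.6]
grip_width: 1.004
grip_force: 0.0
```

```bash
python3 - <<'E'
from h import *
s,R=tool(); p=s["eef_pos"]; print(s["force"].round(1))
for z in(25,): go((p,R),([470,-34.5,z],down(0,-.26)))
E
```

```text
[1.  0.7 0.6]
T [0.0075, -0.0012, 0.0078] R [-0.001, -0.001, -0.012] rows 0.2 0.1
```

Call:
play_rows:
  translation:
    - [0.007,-0.001,0.004]
    - [0.007,-0.001,0.008]
    - [0.007,-0.001,0.008]
    - [0.007,-0.001,0.008]
    - [0.007,-0.001,0.008]
    - [0.007,-0.001,0.008]
    - [0.007,-0.001,0.008]
  rotation:
    - [0,0,-0.012]
    - [0,0,-0.012]
    - [0,0,-0.012]
    - [0,0,-0.012]
    - [0,0,-0.012]
    - [0,0,-0.012]
    - [0,0,-0.012]
  gripper: [-1,-1,-1,0.9,0.9,0.9,0.9]

```text
time_s: 34.72
eef_pos: [470.7, -34.1, 25.8]
ee_rot: [0.092, 0.701, 0.702, -0.091]
force: [-2.0, 3.2, 8.6]
grip_width: 0.727
grip_force: 106.3
```

```bash
python3 - <<'E'
from h import *
s,R=tool(); p=s["eef_pos"]; np.save('pick3.npy',np.r_[p,s["ee_rot"]]); print(s["ee_rot"].round(3))
go((p,R),(p+[0,0,75],R)); go((p,R),(p+[0,0,125],R))
E
```

```text
[ 0.092  0.701  0.702 -0.091]
T [-0.0192, 0.0001, -0.0725] R [0.0, 0.0, 0.0] rows 1.2 0.0
T [-0.0321, 0.0002, -0.1208] R [0.0, 0.0, 0.0] rows 2.0 0.0
```

Call:
play_rows:
  translation:
    - [-0.005,0,-0.018]
    - [-0.01,0,-0.036]
    - [-0.015,0,-0.054]
    - [-0.019,0,-0.073]
    - [-0.032,0,-0.121]
    - [-0.045,0,-0.17]
    - [-0.045,0,-0.17]
    - [-0.045,0,-0.17]
  rotation:
    - [0,0,0]
    - [0,0,0]
    - [0,0,0]
    - [0,0,0]
    - [0,0,0]
    - [0,0,0]
    - [0,0,0]
    - [0,0,0]
  gripper: [0.9,0.9,0.9,0.9,0.9,0.9,0.9,0.9]

```text
time_s: 35.72
eef_pos: [469.7, -34.0, 199.6]
ee_rot: [0.091, 0.701, 0.702, -0.092]
force: [0.0, -0.3, -2.3]
grip_width: 0.725
grip_force: 110.8
```

```bash
python3 - <<'E'
from h import *
s,R=tool(); print(s["grip_width"],s["eef_pos"])
k=np.load('pick3.npy'); t,S=place(k[:3],k[3:],[470,-54,45],-30,[445,-320,220]); print(t)
go((s["eef_pos"],R),(t,S))
E
```

```text
0.7253105990507824 [469.65258048 -34.02829218 199.60324674]
[ 455.17213809 -303.70518235  239.89809076]
T [-0.271, -0.0149, 0.03] R [-0.296, 1.53, 0.502] rows 4.4 8.8
```

Call:
play_rows:
  translation:
    - [-0.03,-0.002,-0.02]
    - [-0.06,-0.003,-0.02]
    - [-0.09,-0.005,-0.01]
    - [-0.12,-0.007,0]
    - [-0.15,-0.008,0.01]
    - [-0.18,-0.01,0.02]
    - [-0.21,-0.012,0.025]
    - [-0.24,-0.013,0.03]
    - [-0.271,-0.015,0.03]
    - [-0.271,-0.015,0.03]
  rotation:
    - [-0.033,0.17,0.056]
    - [-0.066,0.34,0.112]
    - [-0.099,0.51,0.167]
    - [-0.132,0.68,0.223]
    - [-0.164,0.85,0.279]
    - [-0.197,1.02,0.335]
    - [-0.23,1.19,0.39]
    - [-0.263,1.36,0.446]
    - [-0.296,1.53,0.502]
    - [-0.296,1.53,0.502]
  gripper: [0.9,0.9,0.9,0.9,0.9,0.9,0.9,0.9,0.9,0.9]

```text
time_s: 36.98
eef_pos: [454.7, -305.5, 237.5]
ee_rot: [-0.306, 0.687, 0.393, 0.53]
force: [-0.1, 0.8, -2.3]
grip_width: 0.726
grip_force: 110.8
```

Call:
play_rows:
  translation:
    - [0,0,0]
    - [0,0,0]
  rotation:
    - [0,0,0]
    - [0,0,0]
  gripper: [0.9,0.9]

```text
time_s: 37.22
eef_pos: [456.0, -302.9, 241.5]
ee_rot: [-0.303, 0.686, 0.398, 0.528]
force: [0.1, -0.0, -2.1]
grip_width: 0.727
grip_force: 110.8
```

```bash
python3 - <<'E'
from h import *
s,R=tool(); print(s["grip_width"],s["eef_pos"],s["joints"].round(2))
k=np.load('pick3.npy')
for z in(110,53): t,S=place(k[:3],k[3:],[470,-54,45],-30,[445,-320,z]); go((s["eef_pos"],R),(t,S))
E
```

```text
0.7271443592589425 [ 456.02590458 -302.88409607  241.45593792] [-1.19  0.69  1.41  0.97  1.97 -0.74]
T [-0.1081, -0.0008, 0.0276] R [-0.001, 0.001, 0.003] rows 1.8 0.0
T [-0.1632, -0.001, 0.0423] R [-0.001, 0.001, 0.003] rows 2.7 0.0
```

Call:
play_rows:
  translation:
    - [-0.05,0,0.012]
    - [-0.1,-0.001,0.025]
    - [-0.13,-0.001,0.034]
    - [-0.15,-0.001,0.039]
    - [-0.163,-0.001,0.042]
    - [-0.163,-0.001,0.042]
    - [-0.163,-0.001,0.042]
  rotation:
    - [-0.001,0.001,0.003]
    - [-0.001,0.001,0.003]
    - [-0.001,0.001,0.003]
    - [-0.001,0.001,0.003]
    - [-0.001,0.001,0.003]
    - [-0.001,0.001,0.003]
    - [-0.001,0.001,0.003]
  gripper: [0.9,0.9,0.9,0.9,0.9,0.9,0.9]

```text
time_s: 38.1
eef_pos: [455.0, -305.0, 73.8]
ee_rot: [-0.303, 0.686, 0.396, 0.529]
force: [-0.6, 1.4, -2.2]
grip_width: 0.727
grip_force: 110.8
```

```bash
python3 - <<'E'
from h import *
s,R=tool(); print(s["grip_width"],s["eef_pos"],s["force"])
k=np.load('pick3.npy')
for z in(50,48,46): t,S=place(k[:3],k[3:],[470,-54,45],-30,[445,-320,z]); go((s["eef_pos"],R),(t,S))
E
```

```text
0.7270955210871312 [ 454.98545966 -305.03476084   73.80558373] [-0.6074824   1.35689223 -2.19465802]
T [-0.0035, -0.0005, 0.0022] R [0.002, -0.0, 0.001] rows 0.1 0.0
T [-0.0054, -0.0005, 0.0027] R [0.002, -0.0, 0.001] rows 0.1 0.0
T [-0.0073, -0.0005, 0.0032] R [0.002, -0.0, 0.001] rows 0.1 0.0
```

Call:
play_rows:
  translation:
    - [-0.002,0,0.001]
    - [-0.0035,-0.0005,0.002]
    - [-0.0055,-0.0005,0.0025]
    - [-0.0055,-0.0005,0.0025]
    - [-0.0055,-0.0005,0.0025]
  rotation:
    - [0,0,0]
    - [0,0,0]
    - [0,0,0]
    - [0,0,0]
    - [0,0,0]
  gripper: [0.9,0.9,0.9,0.9,0.9]

```text
time_s: 38.72
eef_pos: [454.9, -303.6, 68.6]
ee_rot: [-0.304, 0.685, 0.396, 0.53]
force: [-1.4, 1.0, 8.6]
grip_width: 0.73
grip_force: 111.2
```

Contact is made (+11 N), so I'm releasing.

Call:
play_rows:
  translation:
    - [0,0,0]
    - [0,0,0]
    - [0,0,0]
    - [0,0,0]
    - [0,0,0]
    - [0,0,0]
    - [0,0,0]
    - [0,0,-0.01]
    - [0,0,-0.03]
    - [0,0,-0.06]
  rotation:
    - [0,0,0]
    - [0,0,0]
    - [0,0,0]
    - [0,0,0]
    - [0,0,0]
    - [0,0,0]
    - [0,0,0]
    - [0,0,0]
    - [0,0,0]
    - [0,0,0]
  gripper: [0.9,0.9,-0.55,-0.65,-0.8,-1,-1,-1,-1,-1]
  force: 25

```text
time_s: 39.98
eef_pos: [424.9, -355.0, 82.7]
ee_rot: [-0.304, 0.686, 0.396, 0.529]
force: [-0.8, -0.3, -0.2]
grip_width: 1.0
grip_force: 0.0
```

Call:
play_rows:
  translation:
    - [0,0,-0.05]
    - [0.03,0,-0.1]
    - [0.09,0,-0.12]
    - [0.15,0,-0.13]
    - [0.2,0,-0.14]
    - [0.2,0,-0.14]
    - [0.2,0,-0.14]
  rotation:
    - [0,0,0]
    - [0,0,0]
    - [0,0,0]
    - [0,0,0]
    - [0,0,0]
    - [0,0,0]
    - [0,0,0]
  gripper: [-1,-1,-1,-1,-1,-1,-1]

```text
time_s: 40.85
eef_pos: [382.5, -427.0, 310.8]
ee_rot: [-0.304, 0.687, 0.395, 0.529]
force: [0.2, 0.0, 0.1]
grip_width: 0.999
grip_force: 0.0
```

```bash
python3 - <<'E'
from h import *
c=snap("top","pics/t9.png"); d=snap("scene","pics/s9.png")
a=cv2.resize(cv2.imread('pics/t9.png')[170:310,110:480],(800,303),interpolation=2); b=cv2.imread('pics/s9.png'); 
cv2.imwrite('pics/m9.png',np.vstack([a,cv2.resize(b[150:290,110:480],(800,290),interpolation=2)]))
E
```

```text
(no output)
```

View pics/m9.png

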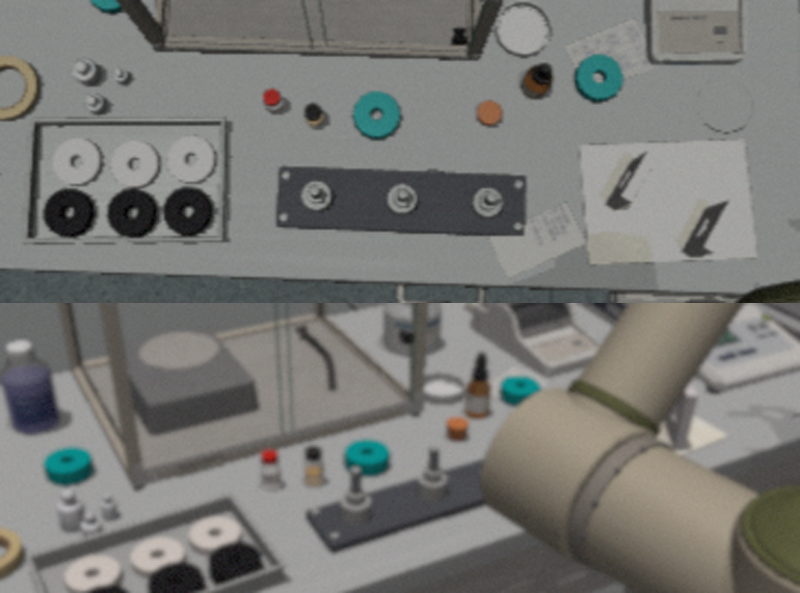

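The tray holds all six parts and the studs are bare. Both plates stand apart on the pad, casting shadows at about (627,180) and (706,228), and one is visible upright in the scene view at (683,415). No bystander has moved.

```bash
python3 -c "
from rig import ctrl
print(ctrl.finish_job())"
```

```text
the job is handed in; nothing more can be done
None
```

I handed the job in: all three nuts, then all three washers, are in the tray, and the two plates present (studs 2 and 3) stand upright and apart on the pad; the hand-in call returned no verdict.

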